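Hang a slide at the UV beam and hold the shutter open

ROBOT

A 7-joint arm with a two-finger parallel gripper is mounted at the origin on a cart in front of the work surface, level with it; the furniture and walls round the work are solid. World frame = base frame: x ahead of the robot, y to its left, z up, the work surface at z = 0. Lengths are in m, angles in rad, forces in N, time in s.
With the tool pointing down it reaches from about 0.425 to 0.925 m from the base axis. Payload 6.8 kg.
Tool frame: the origin (TCP) lies at the very end of the fingers, on their centre line; the grasp point (between the pads) lies bot.tcp_to_grasp behind it (bot.tcp_to_grasp is the distance from the TCP to the grasp point, in m); z points along the fingers, y is the line along which they close (so a half turn about z gives the same grasp; the last joint's range is limited). The gripper opens to 85 mm and grips with 20 to 120 N. Pads are 22 mm wide; open, the fingers measure 114 mm over their backs; the gripper's body (76 mm by 85 mm) begins 54 mm behind the grasp point. The pads swing forward as they close: fully open they stand 13 mm farther back than shut.
Start: joints at [-1.437, 0.477, 0.022, 1.555, -0.011, 1.109, -0.083], TCP at [0.162, 0.655, 0.231] pointing down, gripper open.
Joint ranges: [-2.96, 2.96], [-0.34, 2.1], [-1.41, 1.46], [0.24, 2.44], [-1.37, 4.51], [0.17, 1.92], [-2.96, 2.96]. Speed limits (rad/s): [2.39, 2.39, 3.14, 3.14, 3.14, 3.14, 3.14].

INTERFACE

Orientations are given as a unit quaternion [w, x, y, z].
In Python, from station import bot gives the robot as it stands.
- The arm moves only by the tool servo_tool, never from a script. Its argument "motion" is a list that holds one entry, the list of rows, each a list of 7 numbers: the shift along the tool's x, y, z in m, then the turn, a rotation vector about the tool's x, y, z in units of 5 degrees (1.0 is 5 degrees), then the opening, from 0 (shut) to 1 (fully open). A call has 1 to 20 rows; each row is the pose to reach, as a shift and turn from the pose commanded when the call began, along the tool's axes at that moment; what a row does not reach only later rows make up. A row lasts 1/12 s, in which the tool goes at most 41.7 mm and 7.16 degrees, less where a joint would pass 70% of its speed; a pose out of reach is approached as far as the arm can. A call with a gripper value outside its range is refused whole. The fingers move at their own pace and stop on an object; "grip_force" is the grip in N (left out, the last holds). Time passes only in rows, so rows that repeat a pose let the fingers close. It gives the time, the measured TCP pose, the force, the opening and the grip force at its end, in the units of the state.
- bot.get_obs(): the state, without advancing time (a new reading comes with each control period).
- bot.read_camera(name): name is "scene" or "top" or "wrist"; returns a dict with "img" (420x560x3 uint8, red, green, blue), "K" (3x3 intrinsics, pixels), "k1" (the pictures are not rectified: a ray, as slopes to the right and down, at radius r is drawn at 1 + k1 r^2 times it, then the intrinsics apply), "pose" (4x4, takes a point from camera to world coordinates). Camera axes: x right, y down, z forward; pixel columns grow to the right and rows downward; lengths in m; the calibration is good to about 2 mm. A picture is of the moment at which its call begins. There is no depth.
- bot.hand_in(): hands the job in; it is judged then, once.
The state is a dict: "t": time; "q": joint angles; "joint_vel": joint speeds; "joint_torque": joint torques, N m; "eef_pos": TCP position; "tool_rot": TCP orientation; "contact_force": force on the tool from outside, world axes, zero at the start; "torque": the same for the moment, N m; "gripper_width": opening from 0.0 (shut) to 1.0 (fully open); "grasp_force": force on a finger pad.
Only numpy, scipy, OpenCV 4.12 (cv2) and the standard library are available. Lean on these libraries where they do the work, as an engineer would, in place of code of your own. Each camera call takes 0.05 s, during which the arm holds its last target. There are 200 camera calls.

TASK

Start a UV exposure: take the blue sample holder out of the white rack, hook it onto the open end of the exposure bench's overhead rail (the end by the post, clear of the amber screen), slide it along the rail until its hook sits centred over the red band, and let go of it. Then flip the red-tipped safety catch right over, away from the shutter lever, so that it stays open, and pull the black T-handled lever towards the robot side as far as it goes. The shutter springs shut, so finish while still holding the lever fully open; leave the grey holder in the rack and the other things on the bench alone.

Things in the scene. Friction and masses are not known exactly. Their poses are not given: they have to be found in the camera images.
- exposure_bench: UV exposure bench, fixed: dark base plate 170x475x12 mm with the rail (axis along y at x 0, z 150 mm, 12 mm diameter) from an end post at y -214 to a white lamp house (x -60..100, y 100..240, z to 170 mm). +x points away from the robot at yaw 0. Origin on the work surface under the rail. A low black beam stop stands by the post, y -198, z to 98.
- rail_open_end (a point): Point on the rail's axis in the middle of its open loading end (bench y -145 mm, z 150). A holder enters from the robot side (-x) at bench y -185 to -110 mm: the post's clamp block reaches y -206 and z 163.
- screen_top (a point): Middle of the upper edge of the upright amber screen (4 mm thick, bench x -34, y -95..95, z to 134 mm) on the robot side of the rail; a hung holder passes behind it with 11 mm to spare.
- red_band: Red band 34 mm long round the rail, not protruding; origin at its middle on the rail's axis, y along the rail. It lies 100 to 165 mm from rail_open_end towards the lamp house (+y); its place changes.
- holder_blue: Sample holder to be hung, 60 to 130 g: flat blue frame with a glass slide (42 mm in x, 8 in y, z 0..82), above it a steel strip hook 24 mm wide in y (stem at x -17..-13, mouth open to +x) and a grip tab. Origin at the centre of its underside, z up. Starts upright in a rack slot, underside 8 mm above the work surface.
- holder_blue_seat (a point): Seat in the hook, an inverted V, 120 mm above the holder's origin: lies on the rail's axis when hung. Mouth: from the frame's top (z 82) to the lip's lower edge (z 108; lip at x 13..19) 26 mm for the 12 mm rail. To enter, hold the holder 25 mm above its hung height and 45 mm or more to -x, move +x on to the rail, lower.
- holder_blue_tab (a point): Point to grip, 151 mm above the holder's origin, in the grip tab (12 mm in x, 24 mm in y, z 131..167 mm).
- holder_grey: Like the blue holder but grey and without slide; stands 70 mm from it in the same rack (which is in which slot changes). To be left there.
- rack: White rack, fixed, 64x146x34 mm, origin under its centre; four slots along its x, 11 mm wide, 26 mm deep. A holder in it has its +x along the rack's +x and is lifted straight up.
- safety_catch (a joint): Catch angle, rad: 0 closed (bar level across the lever's front, blocking it), 2.75 flipped right over on its stop, pointing to bench +y. Light (40 g); falls to whichever side of upright (1.57) it is on.
- catch_grip (a point): Middle of the catch's red plastic end: 10 mm thick in bench x, 26 mm long, 18 mm high, 92 mm from the pivot; closed it is level with the pivot on its -y side, 35 mm above the lamp house's lid.
- catch_pivot (a point): Pivot of the catch (bench x 43, y 200, z 205 mm), axis along bench x: the catch, a steel bar 6 mm thick, turns in the y-z plane, its red end rising from the -y side and over to +y. Bracket to z 214; a keeper for the bar at y 133 reaches z 206.
- shutter_lever (a joint): Lever angle, rad: 0 shut (leaning 0.45 back to bench +x), 0.85 fully open (leaning 0.40 to -x, the robot side). A spring shuts it: about 3 N at its handle when shut, 8 N when open. The closed catch stops it at about 0.04.
- lever_shaft (a point): Shaft of the lever (bench x 30, y 155, z 150 mm), axis along bench y: the lever swings in the x-z plane.
- lever_grip (a point): Centre of the lever's black cross handle, a round bar 16 mm in diameter and 36 mm long along bench y, 100 mm from the shaft.
- lever_handle: The lever's steel stem, 10 mm in diameter, with its cross handle; origin on the shaft.
- bench_timer: White countdown timer, 64x64x19 mm, bystander, in front of the lamp house.
- marker_blue: Blue-capped marker pen, 131 mm long, bystander, in front of the bench.
- dish_a: Petri dish, 55 mm, bystander, behind the rack.
Things that resemble listed ones, but are neither listed nor needed, are in the scene too. Leave any brown or green look-alike of the holder_blue alone.

How it is judged:
By the outcome, as a careful person would: the job done as asked, in the order asked, and still so for the second after the job is handed in, while the arm keeps its last pose, push and grip.
It also fails if it takes over 67 s, if anything falls off the work surface, if the arm or the gripper's body presses on something with over 40 N, if the wrist force passes 120 N, or if a joint passes its speed limit or range.

## Working session

There is one attempt and no reset: what is moved stays moved. The work goes in short steps, Python scripts to look and compute and a tool call to move; the robot and the scene stay as the last step left them, time stands still between calls to the robot, and variables do not carry over. Pictures are saved under pics/ and viewed, at most 10 in all, crops included, and the job is handed in when it is done.

Besides the shell and the picture viewer there is one more tool, called after "Call:" as name(argument=value, ...) on one line, values as JSON. servo_tool: Moves the arm, as the interface text tells. Its arguments: {"type":"object","properties":{"motion":{"type":"array"},"grip_force":{"type":"number"}},"required":["motion"]}

```bash
mkdir -p pics; ls; python3 - <<'E'
from station import bot
import cv2,numpy as np
o=bot.get_obs();print({k:np.round(v,3).tolist() for k,v in o.items()},bot.tcp_to_grasp)
for n in("scene","top"):
    c=bot.read_camera(n);cv2.imwrite(f"pics/{n}0.png",cv2.resize(c["img"][:,:,::-1],(800,600),interpolation=cv2.INTER_CUBIC));print(n,c["K"],c["k1"],np.round(c["pose"],3))
E
```

```text
pics
{'t': 0.0, 'q': [-1.437, 0.478, 0.022, 1.556, -0.012, 1.109, -0.083], 'joint_vel': [0.0, 0.001, 0.001, 0.002, -0.001, -0.002, 0.0], 'joint_torque': [0.001, -59.647, 1.609, -28.119, 0.012, 0.01, 0.0], 'eef_pos': [0.161, 0.655, 0.23], 'tool_rot': [-0.0, 0.121, 0.993, -0.001], 'contact_force': [-0.762, 0.576, -0.641], 'torque': [0.009, 0.019, -0.011], 'grasp_force': 0.0, 'gripper_width': 0.996} 0.0187
scene [[428.2961216    0.         277.22888337]
 [  0.         428.2961216  206.6722933 ]
 [  0.           0.           1.        ]] -0.09820258303038112 [[ 0.67  -0.517  0.532 -0.048]
 [-0.742 -0.476  0.472 -0.577]
 [ 0.01  -0.711 -0.703  0.913]
 [ 0.     0.     0.     1.   ]]
top [[444.21811142   0.         281.61036443]
 [  0.         444.21811142 209.17690663]
 [  0.           0.           1.        ]] -0.00444763256452946 [[-0.021 -0.996  0.085  0.429]
 [-1.     0.021  0.007 -0.076]
 [-0.009 -0.084 -0.996  1.328]
 [ 0.     0.     0.     1.   ]]
```

View pics/scene0.png

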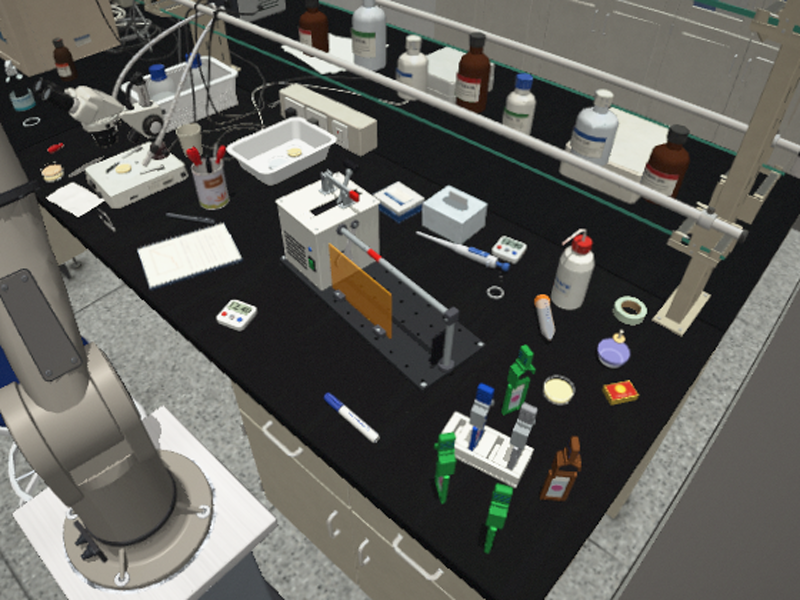

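View pics/top0.png

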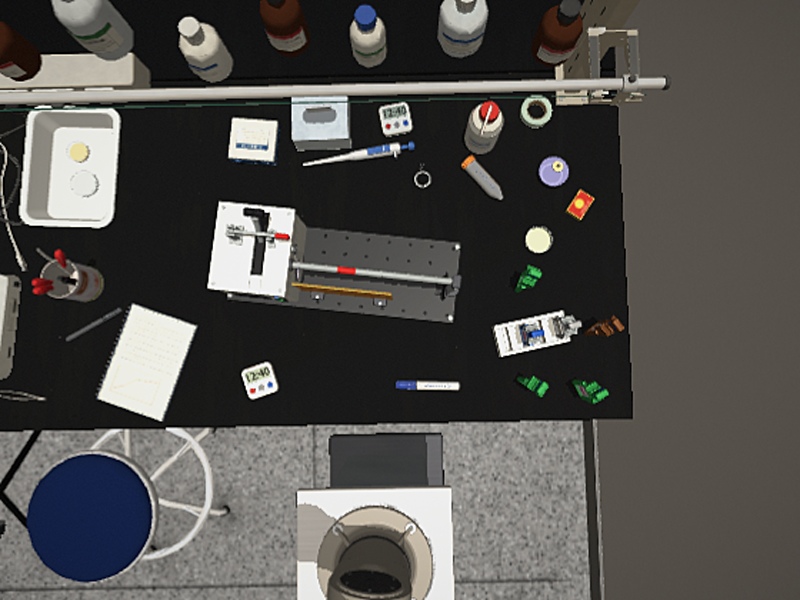

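```bash
cat > h.py <<'E'
from station import bot
import cv2,numpy as np
from scipy.optimize import least_squares
from scipy.spatial.transform import Rotation as R
def tile(cams,specs,name):
    # specs: (cam,x0,y0,w) crop w x .75w -> 400x300 ; original px = x0+u*w/400
    T=[cv2.resize(cams[c]["img"][y:y+w*3//4,x:x+w,::-1],(400,300),interpolation=cv2.INTER_CUBIC) for c,x,y,w in specs]
    cv2.imwrite("pics/"+name,np.vstack([np.hstack(T[i:i+2]) for i in range(0,len(T),2)]))
def proj(c,P):
    p=np.linalg.inv(c["pose"])@np.append(P,1);s=p[:2]/p[2];s=s*(1+c["k1"]*(s@s))
    return c["K"][:2,:2]@s+c["K"][:2,2]
def tri(obs):
    # obs: list of (cam,uv)
    f=lambda P:np.concatenate([proj(c,P)-np.array(uv) for c,uv in obs])
    r=least_squares(f,[.6,0,.1]);return r.x,np.abs(r.fun).max()
def rq(q):return R.from_quat([q[1],q[2],q[3],q[0]])
def plan(target,Rt=None,o=None):
    o=o or bot.get_obs();r=rq(o["tool_rot"]);d=r.inv().apply(np.array(target)-o["eef_pos"])
    t=(r.inv()*Rt).as_rotvec()/np.radians(5) if Rt is not None else np.zeros(3)
    return np.round(d,4),np.round(t,3)
E
python3 - <<'E'
from h import *
import pickle
cams={n:bot.read_camera(n) for n in("scene","top")}
pickle.dump(cams,open("cams0.pkl","wb"))
tile(cams,[("scene",300,260,100),("top",340,205,80),("scene",180,110,100),("top",145,132,80)],"m1.png")
tile(cams,[("scene",225,150,120),("top",205,165,120),("scene",290,190,80),("top",280,175,60)],"m2.png")
E
```

```text
(no output)
```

View pics/m1.png

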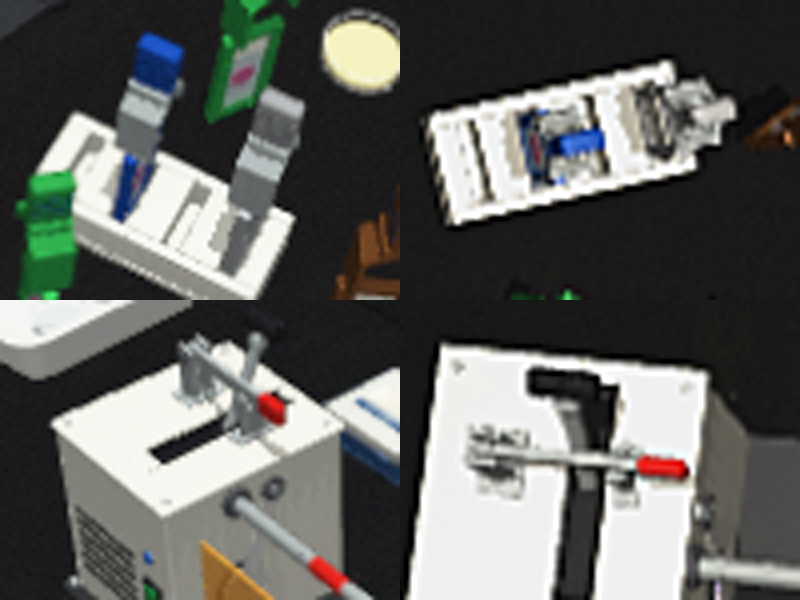

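View pics/m2.png

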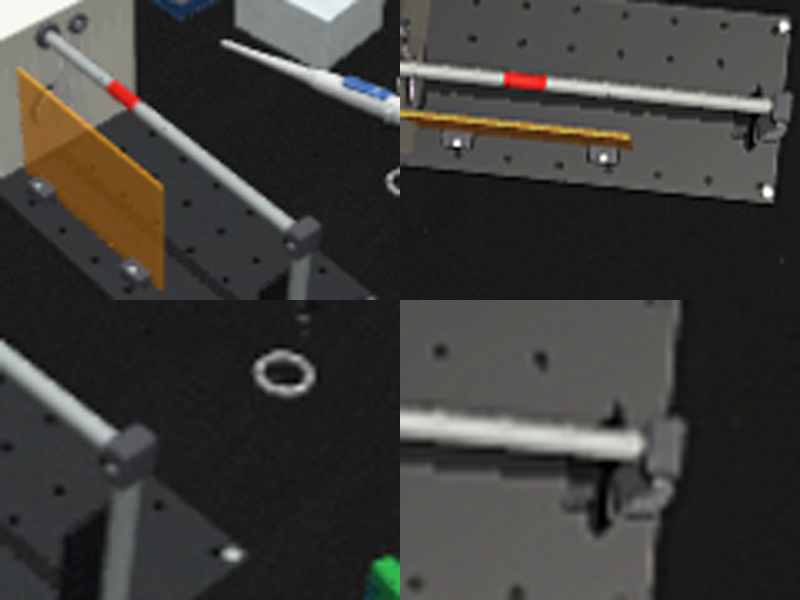

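```bash
cat > fit.py <<'E'
from h import *
import pickle
C=pickle.load(open("cams0.pkl","rb"));S,T=C["scene"],C["top"]
def tf(p,P):
    c,s=np.cos(p[2]),np.sin(p[2]);P=np.array(P)/1000
    return np.array([p[0]+c*P[0]-s*P[1],p[1]+s*P[0]+c*P[1],P[2]])
B=[(T,(197.6,165.6),(43,108,205)),(S,(247.5,137),(43,108,205)),
(S,(193.25,140.75),(-60,240,170)),(S,(220.75,164.5),(-60,100,170)),(S,(265.75,142),(100,100,170)),(S,(238.75,120.75),(100,240,170)),
(T,(153,141),(100,240,170)),(T,(206.6,146.4),(100,100,170)),(S,(240,161.4),(0,100,150)),(T,(316.75,196.75),(0,-206,150)),(S,(312.4,218),(0,-206,150)),
(S,(274.2,206.1),(-34,-95,134)),(T,(274.6,207.6),(-34,-95,134))]
K=[(T,(346,228),(32,73,34)),(T,(393.6,218),(32,-73,34)),(T,(349.6,249.4),(-32,73,34)),(T,(398.4,239.4),(-32,-73,34)),
(S,(300+72*.25,260+112*.25),(32,73,34)),(S,(300+294*.25,260+213*.25),(32,-73,34))]
def fit(L,x0):
    f=lambda p:np.concatenate([proj(c,tf(p,P))-uv for c,uv,P in L])
    r=least_squares(f,x0,loss="soft_l1");return r.x,np.round(r.fun.reshape(-1,2),1)
b,rb=fit(B,[.6,0,-.07]);k,rk=fit(K,[.5,-.35,.2])
E
python3 - <<'E'
from fit import *
print(b,rb.tolist());print(k,rk.tolist())
rd,e=tri([(S,(262.2,178.8)),(T,(242.8,189.3))]);print("band",rd,e)
d=rd[:2]-b[:2];c,s=np.cos(b[2]),np.sin(b[2]);print("band bench",c*d[0]+s*d[1],-s*d[0]+c*d[1])
for nm,uv in(("tab",[(339.25,276.5),(340+183*.2,205+139*.2)]),):
    print(nm,tri([(S,uv[0]),(T,uv[1])]))
# predictions of blue holder in slot y=+17.5, in m1 tile coords
for y in (17.5,-52.5):
  for P in((0,y,8+167),(0,y,8+131),(-15,y,8+82),(16,y,8+108),(0,y,159)):
    w=tf(k,P);print(P,w.round(4),((proj(S,w)-[300,260])/.25).round(),((proj(T,w)-[340,205])/.2).round()+[400,0])
E
```

```text
[ 0.5835932   0.04248473 -0.12851571] [[0.2, 0.3], [1.1, 0.1], [0.6, -0.7], [0.5, -1.5], [0.4, -1.1], [-1.2, -0.2], [0.8, 1.1], [-0.6, 1.1], [-0.9, -1.5], [-0.2, 1.1], [1.5, 1.5], [0.0, 0.1], [-0.7, -1.0]]
[ 0.46083736 -0.32799947  0.18848855] [[-1.1, 0.4], [0.3, -0.0], [0.2, 0.6], [0.5, 0.1], [0.7, -1.5], [-0.0, -0.1]]
band [0.58324729 0.03586893 0.14966471] 0.6800064520010096
band bench 0.0005048420081996932 -0.006605566237931181
tab (array([ 0.45827438, -0.31408688,  0.15566652]), np.float64(1.1277206015306547))
(0, 17.5, 175) [ 0.4576 -0.3108  0.175 ] [160.  42.] [579. 144.]
(0, 17.5, 139) [ 0.4576 -0.3108  0.139 ] [152.  81.] [566. 146.]
(-15, 17.5, 90) [ 0.4428 -0.3136  0.09  ] [131. 150.] [554. 175.]
(16, 17.5, 116) [ 0.4733 -0.3078  0.116 ] [160.  85.] [551. 118.]
(0, 17.5, 159) [ 0.4576 -0.3108  0.159 ] [157.  59.] [573. 145.]
(0, -52.5, 175) [ 0.4707 -0.3796  0.175 ] [281.  98.] [711. 116.]
(0, -52.5, 139) [ 0.4707 -0.3796  0.139 ] [270. 137.] [693. 119.]
(-15, -52.5, 90) [ 0.4559 -0.3824  0.09  ] [245. 206.] [677. 149.]
(16, -52.5, 116) [ 0.4864 -0.3766  0.116 ] [274. 139.] [676.  92.]
(0, -52.5, 159) [ 0.4707 -0.3796  0.159 ] [276. 115.] [703. 117.]
```

Candidates (scene picture): blue in rack (480,410) is the target. Look-alikes are the grey one in the rack (522,430), greens (518,380), (445,465), (497,515), and brown (562,470). The close crop shows the blue tab and frame with its stem on the robot side; the fit agrees within about 1 px.

```bash
python3 - <<'E'
from fit import *
def tool(yaw):  # tool y axis at world angle yaw, z down
    y=np.array([np.cos(yaw),np.sin(yaw),0]);z=np.array([0,0,-1.]);return R.from_matrix(np.c_[np.cross(y,z),y,z])
print(plan([.47,.30,.40],tool(.7)),plan([.44,-.31,.30],tool(.188)),plan([.55,0,.40],tool(.188)))
E
```

```text
(array([-0.3845, -0.271 , -0.169 ]), array([-1.200e-02,  5.000e-03,  7.208e+00])) (array([-0.5014, -0.8703, -0.0683]), array([-1.1000e-02,  8.0000e-03,  1.3075e+01])) (array([-0.534 , -0.5431, -0.1686]), array([-1.1000e-02,  8.0000e-03,  1.3075e+01]))
```

Call:
servo_tool(motion=[[[-0.02,-0.01,-0.04,0,0,0.5,1],[-0.05,-0.03,-0.08,0,0,1,1],[-0.085,-0.05,-0.11,0,0,1.6,1],[-0.385,-0.271,-0.169,0,0,7.2,1],[-0.385,-0.271,-0.169,0,0,7.2,1],[-0.385,-0.271,-0.169,0,0,7.2,1],[-0.385,-0.271,-0.169,0,0,7.2,1],[-0.385,-0.271,-0.169,0,0,7.2,1],[-0.385,-0.271,-0.169,0,0,7.2,1],[-0.385,-0.271,-0.169,0,0,7.2,1],[-0.385,-0.271,-0.169,0,0,7.2,1],[-0.534,-0.543,-0.169,0,0,13.1,1],[-0.534,-0.543,-0.169,0,0,13.1,1],[-0.534,-0.543,-0.169,0,0,13.1,1],[-0.534,-0.543,-0.169,0,0,13.1,1],[-0.534,-0.543,-0.169,0,0,13.1,1],[-0.534,-0.543,-0.169,0,0,13.1,1],[-0.534,-0.543,-0.169,0,0,13.1,1],[-0.534,-0.543,-0.169,0,0,13.1,1],[-0.534,-0.543,-0.169,0,0,13.1,1]]])

```text
t: 1.87
eef_pos: [0.5502, -0.0028, 0.4006]
tool_rot: [0.0, 0.639, 0.769, 0.0]
contact_force: [0.8, -0.2, 0.0]
gripper_width: 1.001
grasp_force: 0.0
```

```bash
python3 - <<'E'
from fit import *
cat='''
def tool(yaw):
    y=np.array([np.cos(yaw),np.sin(yaw),0]);z=np.array([0,0,-1.]);return R.from_matrix(np.c_[np.cross(y,z),y,z])
'''
open("h.py","a").write(cat)
exec(cat)
o=bot.get_obs();print(o["t"],o["eef_pos"].round(3),o["q"].round(2));c=bot.read_camera("wrist");print(c["pose"].round(3))
print(plan([.44,-.31,.30],tool(.188)))
pickle.dump(c,open("w1.pkl","wb"));cv2.imwrite("pics/w1.png",c["img"][:,:,::-1])
for P in((0,-7,150),(0,-145,150),(43,108,205)):print(P,proj(c,tf(b,P)).round())
E
```

```text
1.8667 [ 0.55  -0.003  0.401] [-0.66  0.16  0.64  1.65 -0.1   1.36  0.18]
[[ 0.983  0.177  0.047  0.537]
 [ 0.183 -0.949 -0.257  0.062]
 [-0.001  0.262 -0.965  0.543]
 [ 0.     0.     0.     1.   ]]
(array([-0.2748, -0.1621,  0.102 ]), array([ 0.02 ,  0.049, -0.145]))
(0, -7, 150) [312. 144.]
(0, -145, 150) [276. 247.]
(43, 108, 205) [401.  46.]
```

View pics/w1.png

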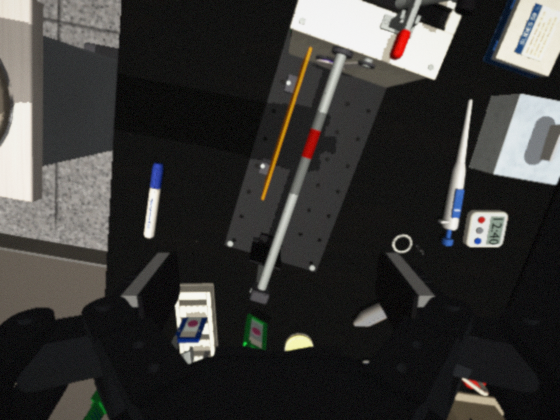

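Call:
servo_tool(motion=[[[-0.04,-0.024,0.015,0,0,0,1],[-0.08,-0.048,0.03,0,0,0,1],[-0.12,-0.07,0.045,0,0,0,1],[-0.275,-0.162,0.102,0,0,-0.1,1],[-0.275,-0.162,0.102,0,0,-0.1,1],[-0.275,-0.162,0.102,0,0,-0.1,1],[-0.275,-0.162,0.102,0,0,-0.1,1],[-0.275,-0.162,0.102,0,0,-0.1,1],[-0.275,-0.162,0.102,0,0,-0.1,1],[-0.275,-0.162,0.102,0,0,-0.1,1],[-0.275,-0.162,0.102,0,0,-0.1,1]]])

```text
t: 2.83
eef_pos: [0.4418, -0.2995, 0.2981]
tool_rot: [-0.0, 0.635, 0.772, 0.0]
contact_force: [0.3, 0.4, 0.1]
gripper_width: 1.0
grasp_force: 0.0
```

```bash
python3 - <<'E'
from fit import *
o=bot.get_obs();print(o["t"],o["eef_pos"].round(4),o["contact_force"].round(1));c=bot.read_camera("wrist")
pickle.dump(c,open("w2.pkl","wb"));cv2.imwrite("pics/w2.png",c["img"][:,:,::-1])
for z in (175,139):print(proj(c,tf(k,(0,17.5,z))).round())
E
```

```text
2.8333 [ 0.4418 -0.2995  0.2981] [0.3 0.4 0.1]
[295. 213.]
[293. 202.]
```

View pics/w2.png

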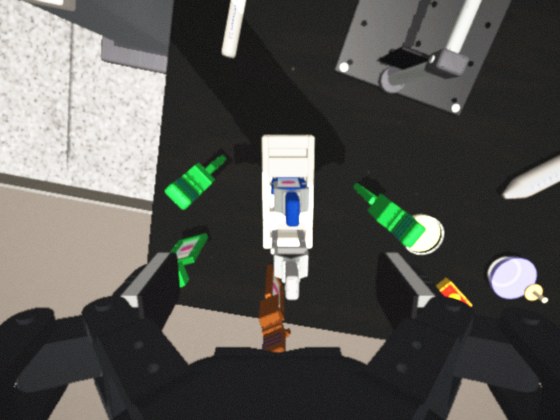

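w1: the band centre is at (311,143), the red tip at (402,44), and the rail end at (263,289), each within 2 px of prediction. w2: the blue tab is at (292,209), aligned with the tool axes.

```bash
python3 - <<'E'
from fit import *
W=pickle.load(open("w1.pkl","rb"))
B+=[(W,(402,44),(43,108,205)),(W,(263,289),(0,-206,150)),(W,(342,56),(0,100,150)),(W,(263,199),(-34,-95,134))]
b,rb=fit(B,b);print(b,rb[-4:].tolist())
rd,e=tri([(S,(262.2,178.8)),(T,(242.8,189.3)),(W,(311,143))]);d=rd[:2]-b[:2];c,s=np.cos(b[2]),np.sin(b[2]);print("band",rd,e,c*d[0]+s*d[1],-s*d[0]+c*d[1])
np.save("b.npy",b)
print(tri([(S,(339.25,276.5)),(T,(376.6,232.8)),(pickle.load(open("w2.pkl","rb")),(292,209))]))
print(plan([.457,-.3115,.144],tool(.188)))
E
```

```text
[ 0.58404156  0.04262006 -0.12367622] [[-1.1, 1.6], [-0.4, -0.9], [1.9, -6.0], [0.1, 1.5]]
band [0.58221943 0.03605507 0.14995424] 0.8577926284522732 -0.0009983510778838148 -0.0067396262710466455
(array([ 0.45689184, -0.31365437,  0.15598461]), np.float64(1.4481207973581434))
(array([-0.0154,  0.0117,  0.1543]), array([ 0.003, -0.006,  0.094]))
```

Call:
servo_tool(motion=[[[-0.017,0.012,0.0,0,0,0.1,0.5],[-0.017,0.012,0.035,0,0,0.1,0.5],[-0.017,0.012,0.07,0,0,0.1,0.5],[-0.017,0.012,0.1,0,0,0.1,0.5],[-0.017,0.012,0.125,0,0,0.1,0.5],[-0.017,0.012,0.145,0,0,0.1,0.5],[-0.017,0.012,0.154,0,0,0.1,0.5],[-0.017,0.012,0.154,0,0,0.1,0.5],[-0.017,0.012,0.154,0,0,0.1,0],[-0.017,0.012,0.154,0,0,0.1,0],[-0.017,0.012,0.154,0,0,0.1,0],[-0.017,0.012,0.154,0,0,0.1,0],[-0.017,0.012,0.154,0,0,0.1,0],[-0.017,0.012,0.154,0,0,0.1,0]]], grip_force=40)

```text
t: 4.05
eef_pos: [0.4579, -0.3149, 0.1459]
tool_rot: [0.001, 0.638, 0.77, 0.001]
contact_force: [0.9, 1.3, 7.2]
gripper_width: 0.136
grasp_force: 40.7
```

Call:
servo_tool(motion=[[[0,0,-0.02,0,0,0,0],[0,0,-0.04,0,0,0,0],[0,0,-0.065,0,0,0,0],[0,0,-0.1,0,0,0,0],[0,0,-0.135,0,0,0,0],[0,0,-0.155,0,0,0,0],[0,0,-0.155,0,0,0,0]]])

```text
t: 4.63
eef_pos: [0.4584, -0.3161, 0.3043]
tool_rot: [0.004, 0.639, 0.769, 0.001]
contact_force: [0.1, -1.5, -1.4]
gripper_width: 0.129
grasp_force: 39.6
```

```bash
python3 - <<'E'
from fit import *
b=np.load("b.npy");o=bot.get_obs();print(o["t"],o["eef_pos"].round(4),o["contact_force"].round(1),o["gripper_width"])
for P in((-85,-145,300),(-85,-145,193)):print(tf(b,P),plan(tf(b,P),tool(b[2])))
cams={"scene":bot.read_camera("scene"),"wrist":bot.read_camera("wrist")}
tile(cams,[("scene",270,170,160),("wrist",200,100,200)],"m3.png")
E
```

```text
4.6333 [ 0.4584 -0.3161  0.3043] [ 0.1 -1.5 -1.4] 0.129117549045551
[ 0.48180344 -0.09078671  0.3       ] (array([0.2172, 0.0645, 0.0038]), array([0.091, 0.035, 3.54 ]))
[ 0.48180344 -0.09078671  0.193     ] (array([0.2176, 0.0637, 0.1108]), array([0.091, 0.035, 3.54 ]))
```

View pics/m3.png

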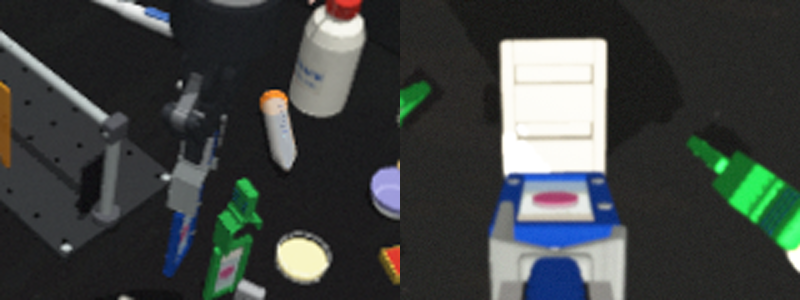

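```bash
python3 - <<'E'
from fit import *
o=bot.get_obs();c=bot.read_camera("wrist");r=rq(o["tool_rot"])
print(np.degrees(r.apply([0,0,1])).round(2))
# holder axes in tool: hx=tool y, hy=tool x, hz=-tool z
for tilt in(-5,0,5):
  for P in((-21,4,0),(21,4,0),(-21,4,82),(21,4,82),(-6,12,131),(6,12,131)):
    v=np.array([P[1],P[0],.1381*1e3-P[2]-0])/1e3; piv=np.array([0,0,-.0187])
    v=piv+R.from_euler('y',tilt,degrees=True).apply(v-piv)
    w=o["eef_pos"]+r.apply(v);print(tilt,P,((proj(c,w)-[200,100])*2+[400,0]).round())
E
```

```text
[ 1.00e-01  1.00e-02 -5.73e+01]
-5 (-21, 4, 0) [510. 205.]
-5 (21, 4, 0) [606. 205.]
-5 (-21, 4, 82) [493. 251.]
-5 (21, 4, 82) [625. 251.]
-5 (-6, 12, 131) [535. 268.]
-5 (6, 12, 131) [584. 268.]
0 (-21, 4, 0) [510. 175.]
0 (21, 4, 0) [606. 175.]
0 (-21, 4, 82) [492. 231.]
0 (21, 4, 82) [625. 231.]
0 (-6, 12, 131) [535. 261.]
0 (6, 12, 131) [585. 261.]
5 (-21, 4, 0) [509. 144.]
5 (21, 4, 0) [607. 144.]
5 (-21, 4, 82) [491. 212.]
5 (21, 4, 82) [626. 212.]
5 (-6, 12, 131) [534. 253.]
5 (6, 12, 131) [585. 254.]
```

Call:
servo_tool(motion=[[[0.035,0.01,0.0,0,0,0.6,0],[0.07,0.02,0.0,0,0,1.2,0],[0.105,0.031,0.0,0,0,1.8,0],[0.14,0.042,0.0,0,0,2.4,0],[0.175,0.052,0.0,0,0,3.0,0],[0.205,0.06,0.002,0,0,3.54,0],[0.217,0.064,0.02,0,0,3.54,0],[0.217,0.064,0.05,0,0,3.54,0],[0.217,0.064,0.08,0,0,3.54,0],[0.217,0.064,0.1,0,0,3.54,0],[0.217,0.064,0.111,0,0,3.54,0],[0.217,0.064,0.111,0,0,3.54,0],[0.217,0.064,0.111,0,0,3.54,0]]])

```text
t: 5.87
eef_pos: [0.479, -0.0895, 0.1879]
tool_rot: [-0.0, 0.749, 0.662, -0.001]
contact_force: [0.3, 0.3, -0.9]
gripper_width: 0.13
grasp_force: 39.5
```

```bash
python3 - <<'E'
from fit import *
b=np.load("b.npy");o=bot.get_obs();print(o["t"],o["eef_pos"].round(4),o["contact_force"].round(1),o["gripper_width"])
for P in((0,-145,193),(0,-145,168),(0,-7,168)):print(tf(b,P),plan(tf(b,P),tool(b[2])))
cams={"scene":bot.read_camera("scene"),"wrist":bot.read_camera("wrist")}
pickle.dump(cams,open("c4.pkl","wb"))
tile(cams,[("scene",250,140,120),("wrist",180,30,360)],"m4.png")
E
```

```text
5.8667 [ 0.479  -0.0895  0.1879] [ 0.3  0.3 -0.9] 0.1302820414146871
[ 0.56615419 -0.10127241  0.193     ] (array([-0.001 ,  0.0879, -0.0053]), array([-0.02 ,  0.01 , -0.002]))
[ 0.56615419 -0.10127241  0.168     ] (array([-0.0009,  0.0879,  0.0197]), array([-0.02 ,  0.01 , -0.002]))
[0.58317804 0.03567353 0.168     ] (array([0.1371, 0.0879, 0.0196]), array([-0.02 ,  0.01 , -0.002]))
```

View pics/m4.png

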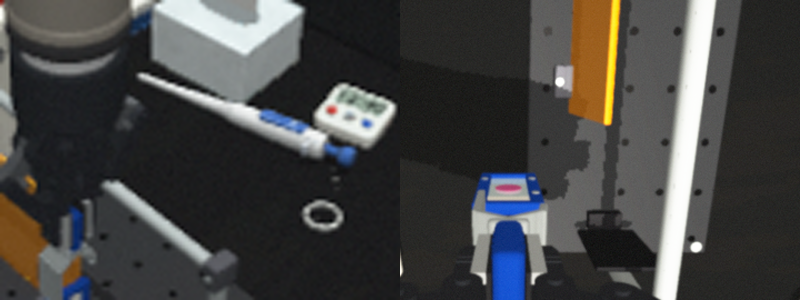

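```bash
python3 - <<'E'
from fit import *
b=np.load("b.npy");W=pickle.load(open("c4.pkl","rb"))["wrist"]
for y in range(-190,20,30):print(y,((proj(W,tf(b,(0,y,150)))-[180,30])/.9+[400,0]).round())
print(((proj(W,tf(b,(-34,-95,134)))-[180,30])/.9+[400,0]).round(), W["pose"][:3,3])
E
```

```text
-190 [666. 300.]
-160 [673. 251.]
-130 [680. 197.]
-100 [687. 139.]
-70 [695.  75.]
-40 [703.   6.]
-10 [712. -70.]
[610. 126.] [ 0.48692347 -0.02392071  0.33110493]
```

Call:
servo_tool(motion=[[[0,0.0,-0.005,0,0,0,0],[0,0.015,-0.005,0,0,0,0],[0,0.03,-0.005,0,0,0,0],[0,0.045,-0.005,0,0,0,0],[0,0.06,-0.005,0,0,0,0],[0,0.075,-0.005,0,0,0,0],[0,0.088,-0.005,0,0,0,0],[0,0.088,-0.005,0,0,0,0],[0,0.088,-0.002,0,0,0,0],[0,0.088,0.004,0,0,0,0],[0,0.088,0.01,0,0,0,0],[0,0.088,0.014,0,0,0,0],[0,0.088,0.017,0,0,0,0],[0,0.088,0.019,0,0,0,0],[0,0.088,0.019,0,0,0,0]]])

```text
t: 7.22
eef_pos: [0.5664, -0.0999, 0.1688]
tool_rot: [-0.0, 0.749, 0.662, -0.0]
contact_force: [-0.1, 0.6, -1.2]
gripper_width: 0.132
grasp_force: 39.6
```

```bash
python3 - <<'E'
from fit import *
b=np.load("b.npy");o=bot.get_obs();print(o["t"],o["eef_pos"].round(4),o["contact_force"].round(1),o["gripper_width"])
for P in((0,-145,168),(0,-7,168)):print(tf(b,P),plan(tf(b,P),tool(b[2])))
E
```

```text
7.2167 [ 0.5664 -0.0999  0.1688] [-0.1  0.6 -1.2] 0.13222122213609738
[ 0.56615419 -0.10127241  0.168     ] (array([-0.0014, -0.0001,  0.0008]), array([-0.011,  0.   ,  0.006]))
[0.58317804 0.03567353 0.168     ] (array([ 0.1366, -0.    ,  0.0008]), array([-0.011,  0.   ,  0.006]))
```

Call:
servo_tool(motion=[[[0.01,0,0,0,0,0,0],[0.022,0,0,0,0,0,0],[0.034,0,0,0,0,0,0],[0.046,0,0,0,0,0,0],[0.058,0,0,0,0,0,0],[0.07,0,0,0,0,0,0],[0.082,0,0,0,0,0,0],[0.094,0,0,0,0,0,0],[0.106,0,0,0,0,0,0],[0.118,0,0,0,0,0,0],[0.128,0,0,0,0,0,0],[0.1365,0,0,0,0,0,0],[0.1365,0,0.001,0,0,0,0],[0.1365,0,0.001,0,0,0,0]]])

```text
t: 8.38
eef_pos: [0.5836, 0.0363, 0.1682]
tool_rot: [-0.0, 0.749, 0.663, 0.0]
contact_force: [0.1, 0.0, -1.5]
gripper_width: 0.134
grasp_force: 39.6
```

```bash
python3 - <<'E'
from fit import *
b=np.load("b.npy");o=bot.get_obs();print(o["t"],o["eef_pos"].round(4),o["contact_force"].round(1),o["gripper_width"])
print(plan(tf(b,(0,-7,168)),tool(b[2])))
cams={n:bot.read_camera(n) for n in("scene","wrist","top")}
pickle.dump(cams,open("c5.pkl","wb"))
tile(cams,[("scene",220,140,80),("wrist",180,60,240),("top",200,150,80),("wrist",230,200,100)],"m5.png")
for n in("scene","wrist","top"):print(n,[proj(cams[n],tf(b,(0,y,150))).round(1).tolist() for y in(-24,-7,10)])
E
```

```text
8.3833 [0.5836 0.0363 0.1682] [ 0.1  0.  -1.5] 0.13388092183880282
(array([-0.0007, -0.0003,  0.0002]), array([-0.004, -0.004,  0.019]))
scene [[266.9, 181.9], [262.9, 178.7], [259.0, 175.6]]
wrist [[278.9, 272.9], [279.0, 243.3], [279.0, 212.2]]
top [[248.7, 190.4], [242.4, 189.8], [236.1, 189.2]]
```

View pics/m5.png

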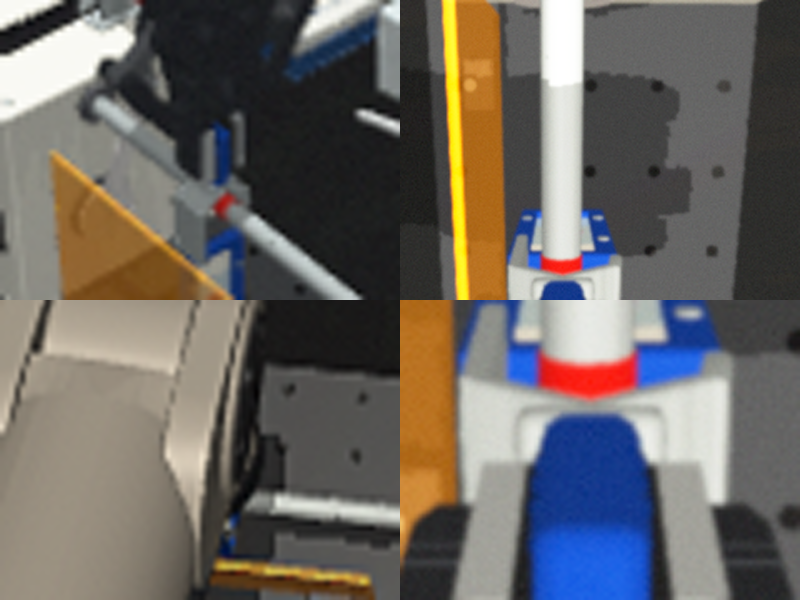

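```bash
python3 - <<'E'
from fit import *
b=np.load("b.npy");W=pickle.load(open("c5.pkl","rb"))["wrist"]
for y in(5,7.5,10,12.5):print(y,[proj(W,tf(b,(0,y,z))).round(1).tolist() for z in(150,154,156)])
for y in(3,5,7):print("hook",y,[proj(W,tf(b,(x,y,z))).round(1).tolist() for x,z in((0,156),(0,161),(-13,150))])
E
```

```text
5 [[279.0, 221.5], [279.0, 224.0], [279.0, 225.4]]
7.5 [[279.0, 216.9], [279.0, 219.3], [279.0, 220.6]]
10 [[279.0, 212.2], [279.0, 214.5], [279.1, 215.7]]
12.5 [[279.0, 207.4], [279.0, 209.7], [279.1, 210.8]]
hook 3 [[279.0, 229.2], [279.1, 232.7], [253.7, 225.2]]
hook 5 [[279.0, 225.4], [279.1, 228.8], [253.6, 221.5]]
hook 7 [[279.0, 221.5], [279.1, 224.8], [253.6, 217.8]]
```

Scene and wrist crops agree: the hook edge and band end leave about 5 mm of red on each side (wrist rows 213 and 224), so the hook is centred. Release it.

Call:
servo_tool(motion=[[[0,0,0.0005,0,0,0,0],[0,0,0.0005,0,0,0,0.2],[0,0,0.0005,0,0,0,0.3],[0,0,0.0005,0,0,0,0.4],[0,0,0,0,0,0,0.4],[0,0,-0.01,0,0,0,0.4],[0,0,-0.03,0,0,0,0.4],[0,0,-0.06,0,0,0,0.4],[0,0,-0.1,0,0,0,0.4],[0,0,-0.14,0,0,0,0.4],[0,0,-0.15,0,0,0,0.4],[0,0,-0.15,0,0,0,0.4]]], grip_force=25)

```text
t: 9.53
eef_pos: [0.5858, 0.035, 0.3229]
tool_rot: [0.002, 0.749, 0.662, 0.004]
contact_force: [0.4, 0.6, -0.5]
gripper_width: 0.402
grasp_force: 0.0
```

```bash
python3 - <<'E'
from fit import *
b=np.load("b.npy");o=bot.get_obs();print(o["t"],o["eef_pos"].round(4),o["contact_force"].round(1),o["gripper_width"])
for P in((43,108,300),(43,108,189)):print(tf(b,P),plan(tf(b,P),tool(b[2])))
cams={n:bot.read_camera(n) for n in("scene","wrist","top")}
pickle.dump(cams,open("c6.pkl","wb"))
tile(cams,[("scene",180,110,120),("wrist",180,60,300),("wrist",280,0,160),("wrist",220,200,120)],"m6.png")
for P in((43,108,205),(30,155,150),(73.5,155,240)):print(P,proj(cams["wrist"],tf(b,P)).round(1),proj(cams["scene"],tf(b,P)).round(1))
E
```

```text
9.5333 [0.5858 0.035  0.3229] [ 0.4  0.6 -0.5] 0.40211629905923996
[0.64003613 0.14449061 0.3       ] (array([0.1153, 0.0402, 0.0235]), array([ 0.083, -0.033,  0.001]))
[0.64003613 0.14449061 0.189     ] (array([0.1149, 0.0394, 0.1345]), array([ 0.083, -0.033,  0.001]))
(43, 108, 205) [336.7  42.9] [248.5 137.1]
(30, 155, 150) [312.3  -4. ] [235.9 147. ]
(73.5, 155, 240) [403.2 -56.8] [246.4 115.7]
```

View pics/m6.png

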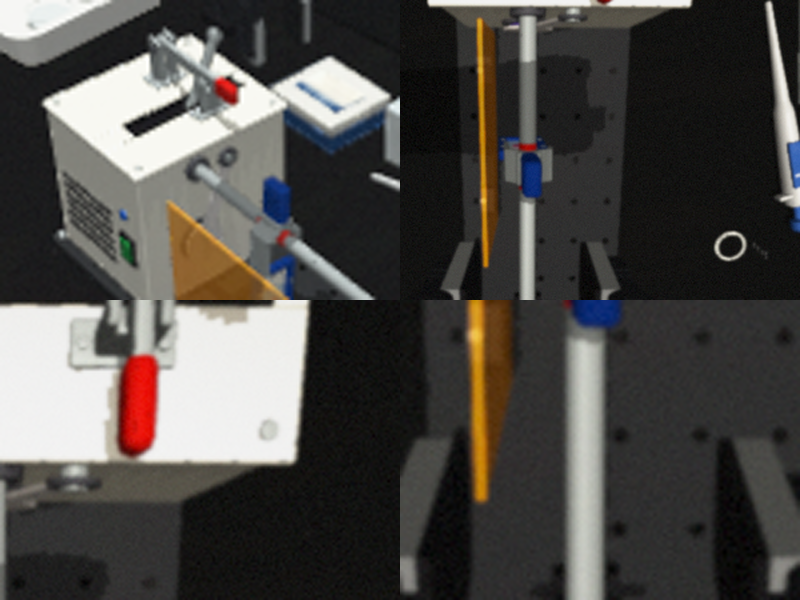

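Call:
servo_tool(motion=[[[0.03,0.01,0.0,0,0,0,0.4],[0.06,0.02,0.0,0,0,0,0.4],[0.09,0.031,0.01,0,0,0,0.4],[0.115,0.0395,0.025,0.08,0,0,0.4],[0.115,0.0395,0.055,0.08,0,0,0.4],[0.115,0.0395,0.085,0.08,0,0,0.4],[0.115,0.0395,0.11,0.08,0,0,0.4],[0.115,0.0395,0.125,0.08,0,0,0.4],[0.115,0.0395,0.133,0.08,0,0,0.4],[0.115,0.0395,0.133,0.08,0,0,0.4],[0.115,0.0395,0.133,0.08,0,0,0],[0.115,0.0395,0.133,0.08,0,0,0],[0.115,0.0395,0.133,0.08,0,0,0],[0.115,0.0395,0.133,0.08,0,0,0],[0.115,0.0395,0.133,0.08,0,0,0]]], grip_force=20)

```text
t: 10.93
eef_pos: [0.6394, 0.1443, 0.1872]
tool_rot: [-0.001, 0.749, 0.662, 0.0]
contact_force: [6.0, -1.2, -2.6]
gripper_width: 0.111
grasp_force: 22.2
```

```bash
python3 - <<'E'
from fit import *
b=np.load("b.npy");o=bot.get_obs();print(o["t"],o["eef_pos"].round(4),o["contact_force"].round(1),o["gripper_width"],o["q"].round(2))
r=rq(o["tool_rot"]);print(r.as_matrix().round(3).tolist())
for th in(0,.4,.8,1.2,1.6,2,2.3):print(th,plan(tf(b,(43,200-92*np.cos(th),205+92*np.sin(th)-18.7+2)),tool(b[2])))
E
```

```text
10.9333 [0.6394 0.1443 0.1872] [ 6.  -1.2 -2.6] 0.11123460747035968 [-0.77  0.56  0.65  1.68 -0.39  1.03 -0.11]
[[0.123, 0.992, -0.001], [0.992, -0.123, 0.001], [0.001, -0.001, -1.0]]
0 (array([ 0.0002,  0.0006, -0.0011]), array([-0.012, -0.011, -0.001]))
0.4 (array([ 0.0075,  0.0006, -0.037 ]), array([-0.012, -0.011, -0.001]))
0.8 (array([ 0.0282,  0.0005, -0.0671]), array([-0.012, -0.011, -0.001]))
1.2 (array([ 0.059 ,  0.0005, -0.0868]), array([-0.012, -0.011, -0.001]))
1.6 (array([ 0.095 ,  0.0005, -0.093 ]), array([-0.012, -0.011, -0.001]))
2 (array([ 0.1306,  0.0005, -0.0847]), array([-0.012, -0.011, -0.001]))
2.3 (array([ 0.1536,  0.0005, -0.0696]), array([-0.012, -0.011, -0.001]))
```

Call:
servo_tool(motion=[[[0.001,0.0005,-0.014,0,0,0,0],[0.004,0.0005,-0.027,0,0,0,0],[0.0075,0.0005,-0.036,0,0,0,0],[0.014,0.0005,-0.05,0,0,0,0],[0.0215,0.0005,-0.06,0,0,0,0],[0.03,0.0005,-0.068,0,0,0,0],[0.042,0.0005,-0.077,0,0,0,0],[0.059,0.0005,-0.086,0,0,0,0],[0.072,0.0005,-0.09,0,0,0,0],[0.084,0.0005,-0.092,0,0,0,0],[0.095,0.0005,-0.092,0,0,0,0],[0.107,0.0005,-0.091,0,0,0,0],[0.119,0.0005,-0.088,0,0,0,0],[0.1306,0.0005,-0.084,0,0,0,0],[0.14,0.0005,-0.079,0,0,0,0],[0.15,0.0005,-0.071,0,0,0,0],[0.15,0.0005,-0.071,0,0,0,0]]])

```text
t: 12.35
eef_pos: [0.6584, 0.2971, 0.2566]
tool_rot: [-0.001, 0.748, 0.664, 0.001]
contact_force: [8.1, 1.1, 5.5]
gripper_width: 0.111
grasp_force: 26.7
```

Call:
servo_tool(motion=[[[0,0,0,0,0,0,0.3],[0,0,0,0,0,0,0.45],[0,0,0,0,0,0,0.5],[0,0,-0.01,0,0,0,0.5],[0,0,-0.04,0,0,0,0.5],[0,0,-0.08,0,0,0,0.5],[-0.02,0,-0.11,0,0,0,0.5],[-0.05,0,-0.13,0,0,0,0.5],[-0.08,0,-0.13,0,0,0,0.5],[-0.08,0,-0.13,0,0,0,0.5]]])

```text
t: 13.18
eef_pos: [0.6482, 0.2051, 0.3903]
tool_rot: [-0.001, 0.753, 0.659, -0.001]
contact_force: [0.5, -1.6, 0.3]
gripper_width: 0.5
grasp_force: 0.0
```

```bash
python3 - <<'E'
from fit import *
b=np.load("b.npy");o=bot.get_obs();print(o["t"],o["eef_pos"].round(4),o["contact_force"].round(1),o["gripper_width"],o["q"].round(2))
for n in("scene","top","wrist"):
    c=bot.read_camera(n);h=c["img"].astype(int);m=(h[...,0]>120)&(h[...,1]<60)&(h[...,2]<60)
    nn,_,st,ce=cv2.connectedComponentsWithStats(m.astype(np.uint8))
    exp={t:proj(c,tf(b,(43,200-92*np.cos(t),205+92*np.sin(t)))).round(1).tolist() for t in(0,1.57,2.75)}
    print(n,exp,[(ce[i].round(1).tolist(),int(st[i,4])) for i in range(1,nn) if st[i,4]>8])
sh=tf(b,(30,155,150));
def lev(a,L,ex=0): # lean a towards +x
    return tf(b,(30+L*np.sin(a),155,150+L*np.cos(a))), R.from_rotvec(a*np.array([-np.sin(b[2]),np.cos(b[2]),0]))*tool(b[2])
for a,L in((.45,160),(.45,82)):
    p,r=lev(a,L);print(a,L,p.round(4),plan(p,r),np.abs(r.apply([0,0,1])-(sh-p)/np.linalg.norm(sh-p)).max())
E
```

```text
13.1833 [0.6482 0.2051 0.3903] [ 0.5 -1.6  0.3] 0.4999491617377608 [-0.86  0.46  0.73  1.35 -0.3   1.44 -0.28]
scene {0: [248.5, 137.1], 1.57: [227.1, 95.5], 2.75: [211.7, 101.2]} [([210.6, 100.4], 18), ([134.7, 106.5], 47), ([153.8, 106.5], 36), ([406.5, 168.7], 45), ([440.4, 271.4], 21), ([428.2, 274.0], 14)]
top {0: [197.6, 166.0], 1.57: [151.4, 155.0], 2.75: [124.5, 156.3]} [([124.2, 155.1], 28), ([41.3, 179.7], 44), ([26.6, 199.7], 78)]
wrist {0: [281.1, 244.7], 1.57: [281.5, 174.2], 2.75: [281.2, 58.9]} [([279.7, 58.1], 380), ([92.0, 160.7], 18), ([446.3, 286.1], 14), ([246.9, 302.8], 28), ([402.0, 369.0], 9)]
0.45 160 [0.702  0.1842 0.2941] (array([-0.0231,  0.059 ,  0.0922]), array([ 5.068e+00, -1.400e-02,  4.000e-03])) 3.3306690738754696e-16
0.45 82 [0.6683 0.1883 0.2238] (array([-0.0232,  0.0256,  0.1627]), array([ 5.068e+00, -1.400e-02,  4.000e-03])) 8.326672684688674e-16
```

Call:
servo_tool(motion=[[[-0.01,0.025,0.02,1.2,0,0,0.4],[-0.023,0.045,0.045,2.5,0,0,0.4],[-0.023,0.059,0.07,3.8,0,0,0.4],[-0.023,0.059,0.085,5.07,0,0,0.4],[-0.023,0.059,0.092,5.07,0,0,0.4],[-0.023,0.051,0.11,5.07,0,0,0.4],[-0.023,0.042,0.13,5.07,0,0,0.4],[-0.023,0.033,0.148,5.07,0,0,0.4],[-0.023,0.0265,0.161,5.07,0,0,0.4],[-0.023,0.0265,0.161,5.07,0,0,0.4],[-0.023,0.0265,0.161,5.07,0,0,0.4],[-0.023,0.0265,0.161,5.07,0,0,0],[-0.023,0.0265,0.161,5.07,0,0,0],[-0.023,0.0265,0.161,5.07,0,0,0],[-0.023,0.0265,0.161,5.07,0,0,0],[-0.023,0.0265,0.161,5.07,0,0,0]]], grip_force=60)

```text
t: 14.67
eef_pos: [0.6704, 0.1887, 0.227]
tool_rot: [-0.167, 0.73, 0.646, -0.146]
contact_force: [-1.3, 1.4, 6.4]
gripper_width: 0.161
grasp_force: 58.5
```

```bash
python3 - <<'E'
from fit import *
b=np.load("b.npy");o=bot.get_obs();print(o["t"],o["eef_pos"].round(4),o["contact_force"].round(1),o["gripper_width"],o["q"].round(2))
def lev(a,L):
    return tf(b,(30+L*np.sin(a),155,150+L*np.cos(a))), R.from_rotvec(a*np.array([-np.sin(b[2]),np.cos(b[2]),0]))*tool(b[2])
p,r=lev(.45,82.5);print("now",plan(p,r))
L=np.linalg.norm(o["eef_pos"]-tf(b,(30,155,150)));print(L)
for a in(.3,.15,0,-.15,-.3,-.4,-.45):
    p,r=lev(a,82.5);print(a,plan(p,r))
E
```

```text
14.6667 [0.6704 0.1887 0.227 ] [-1.3  1.4  6.4] 0.16135442573738348 [-0.58  0.84  0.59  1.16 -0.51  1.71 -0.13]
now (array([-0.0006, -0.0004,  0.0032]), array([ 0.026, -0.015,  0.02 ]))
0.08566851826160925
0.3 (array([-0.0006, -0.0128,  0.0041]), array([-1.693, -0.016,  0.019]))
0.15 (array([-0.0005, -0.0248,  0.0068]), array([-3.412, -0.018,  0.018]))
0 (array([-0.0005, -0.0363,  0.0113]), array([-5.131, -0.019,  0.017]))
-0.15 (array([-0.0005, -0.0471,  0.0175]), array([-6.85 , -0.021,  0.015]))
-0.3 (array([-0.0005, -0.0567,  0.0252]), array([-8.569, -0.022,  0.014]))
-0.4 (array([-0.0005, -0.0625,  0.0311]), array([-9.715, -0.023,  0.013]))
-0.45 (array([-0.0005, -0.0651,  0.0342]), array([-10.288,  -0.023,   0.012]))
```

Call:
servo_tool(motion=[[[0,-0.0086,0.0004,-1.15,0,0,0],[0,-0.017,0.0017,-2.29,0,0,0],[0,-0.0253,0.0038,-3.44,0,0,0],[0,-0.0334,0.0068,-4.58,0,0,0],[0,-0.0411,0.0105,-5.73,0,0,0],[0,-0.0484,0.015,-6.88,0,0,0],[0,-0.0552,0.0202,-8.02,0,0,0],[0,-0.0615,0.026,-9.17,0,0,0],[0,-0.0644,0.0291,-9.74,0,0,0],[0,-0.0644,0.0291,-9.74,0,0,0],[0,-0.0644,0.0291,-9.74,0,0,0],[0,-0.0644,0.0291,-9.74,0,0,0]]])

```text
t: 15.67
eef_pos: [0.601, 0.1965, 0.2279]
tool_rot: [0.15, 0.734, 0.649, 0.133]
contact_force: [7.3, 0.3, -4.1]
gripper_width: 0.166
grasp_force: 61.1
```

```bash
cat > chk.py <<'E'
from fit import *
b=np.load("b.npy");o=bot.get_obs();print(o["t"],o["eef_pos"].round(4),o["contact_force"].round(1),o["torque"].round(2),o["gripper_width"],o["grasp_force"],o["q"].round(2))
r=rq(o["tool_rot"]);c,s=np.cos(b[2]),np.sin(b[2])
inv=lambda v:np.array([c*v[0]+s*v[1],-s*v[0]+c*v[1],v[2]])
g=inv(o["eef_pos"]-r.apply([0,0,.0187])-np.r_[b[:2],0])*1e3;print("grasp bench",g.round(1),"lean of grasp",np.arctan2(g[0]-30,g[2]-150),"L",np.hypot(g[0]-30,g[2]-150),"tool lean",-np.arctan2(*(inv(r.apply([0,0,1]))[[0,2]]*[1,-1])))
print("F bench",inv(o["contact_force"]).round(1))
E
python3 chk.py
```

```text
15.6667 [0.601  0.1965 0.2279] [ 7.3  0.3 -4.1] [-0.02 -0.26  0.17] 0.16567034338743677 61.08176529407501 [-1.27  0.35  0.91  2.   -0.12  0.57 -0.47]
grasp bench [ -9.5 154.8 245.1] lean of grasp -0.39346875171002654 L 102.98184852090087 tool lean -0.4040046419859059
F bench [ 7.2  1.2 -4.1]
```

Call:
servo_tool(motion=[[[0,-0.002,0,-0.2,0,0,0],[0,-0.004,0,-0.3,0,0,0],[0,-0.006,0,-0.4,0,0,0],[0,-0.006,0,-0.4,0,0,0],[0,-0.006,0,-0.4,0,0,0],[0,-0.006,0,-0.4,0,0,0]]])

```text
t: 16.17
eef_pos: [0.6003, 0.1966, 0.2279]
tool_rot: [0.166, 0.731, 0.645, 0.148]
contact_force: [32.1, -1.7, -21.1]
gripper_width: 0.164
grasp_force: 59.3
```

```bash
python3 chk.py
```

```text
16.1667 [0.6003 0.1966 0.2279] [ 32.1  -1.7 -21.1] [-0.01 -3.15  0.34] 0.16373785676881056 59.27155137062073 [-1.32  0.35  0.95  2.03 -0.09  0.51 -0.52]
grasp bench [-11.  154.8 244.8] lean of grasp -0.40804773881509876 L 103.27495499610251 tool lean -0.4485676301326028
F bench [ 32.1   2.2 -21.1]
```

Call:
servo_tool(motion=[[[0,0.001,0,0.1,0,0,0],[0,0.002,0,0.2,0,0,0],[0,0.003,0,0.25,0,0,0],[0,0.003,0,0.25,0,0,0],[0,0.003,0,0.25,0,0,0]]])

```text
t: 16.58
eef_pos: [0.6005, 0.1966, 0.2278]
tool_rot: [0.156, 0.733, 0.647, 0.139]
contact_force: [17.0, -0.9, -11.8]
gripper_width: 0.165
grasp_force: 61.0
```

```bash
python3 chk.py; python3 - <<'E'
from fit import *
b=np.load("b.npy")
for n in("scene","top"):
    c=bot.read_camera(n);h=c["img"].astype(int);m=(h[...,0]>120)&(h[...,1]<60)&(h[...,2]<60)
    nn,_,st,ce=cv2.connectedComponentsWithStats(m.astype(np.uint8))
    print(n,[(ce[i].round(1).tolist(),int(st[i,4])) for i in range(1,nn) if st[i,4]>3])
    m=(h[...,2]>100)&(h[...,0]<60)&(h[...,1]<90);nn,_,st,ce=cv2.connectedComponentsWithStats(m.astype(np.uint8))
    print("blue",[(ce[i].round(1).tolist(),int(st[i,4])) for i in range(1,nn) if st[i,4]>5],"tab exp",proj(c,tf(b,(0,-6.5,181))).round(1))
E
```

```text
16.5833 [0.6005 0.1966 0.2278] [ 17.   -0.9 -11.8] [ 0.07 -1.4   0.29] 0.16475665350250251 60.99511742591858 [-1.29  0.35  0.92  2.01 -0.11  0.55 -0.49]
grasp bench [-10.3 154.8 244.9] lean of grasp -0.40162796777570914 L 103.11722313697237 tool lean -0.4209795444725497
F bench [ 17.    1.2 -11.8]
scene [([38.1, 102.6], 26), ([134.7, 106.3], 43), ([153.8, 106.5], 34), ([407.0, 168.9], 55), ([264.2, 180.5], 4), ([156.5, 219.5], 4), ([440.4, 271.5], 22), ([428.2, 273.8], 19)]
blue [([108.9, 46.9], 36), ([110.4, 54.4], 18), ([366.7, 57.5], 30), ([262.8, 167.2], 40), ([352.6, 186.3], 10), ([263.8, 188.7], 22), ([231.3, 280.6], 37)] tab exp [262.6 169.8]
top [([340.0, 71.2], 5), ([346.0, 72.4], 5), ([339.8, 77.5], 12), ([347.7, 79.2], 6), ([342.8, 82.2], 4), ([271.3, 88.0], 7), ([407.0, 137.6], 5), ([411.4, 138.0], 8), ([402.1, 145.2], 8), ([123.7, 154.9], 43), ([40.9, 179.0], 41), ([247.2, 188.8], 6), ([25.8, 199.9], 65), ([176.3, 273.0], 7)]
blue [([249.8, 12.9], 9), ([185.0, 102.5], 6), ([241.0, 183.9], 7), ([188.7, 269.0], 7), ([281.0, 270.9], 9)] tab exp [241.1 188.3]
```

```bash
python3 -c "
from station import bot
print(bot.hand_in())"
```

```text
the job is handed in; nothing more can be done
None
```

I handed the job in at about 17 s: the blue holder hangs centred on the red band, the safety catch is flipped open on its stop, and the gripper is holding the shutter lever against its fully open stop; hand-in returned no verdict.

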